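# Close the vial case: fold the flap over and tuck it under the lip

### The job

Close the sample-vial case by pushing with the fingertips: fold its raised white flap over onto the case, then, keeping it down, push the flap by its ridge until its free edge is tucked well beneath the lip at the other end, so that it stays shut when you let go. Do not lift or tip the case or shove it more than a couple of centimetres, leave the jars and the foil tray where they stand, and finish clear of everything.

Things in the scene. Friction and masses are not known exactly. Their poses are not given: they have to be found in the camera images.
- case: Open grey plastic case, 160 (x) x 120 (y) x 50 mm high, 0.9 kg, loose on the bench (slides if pushed sideways with over 5 N). Origin: centre of its underside; z up, x from the hinge end to the lip end. The +x end wall rises to 62 mm and carries the lip. Vials lie in foam inside, below the rim
- hinge_axis (a point): middle of the flap's hinge pin, at (-74, 0, 53) mm in the case's frame; the pin runs along the case's y; fixed to the case
- lip_edge (a point): middle of the lower inner edge of the lip, at (60, 0, 59) mm in the case's frame. The lip is a 3 mm thick, 90 mm wide shelf that overhangs the case's +x end, reaching 20 mm inwards (towards -x); underside 59 mm, top 62 mm above the bench
- hinge_leaf (a joint): flap angle, rad: 0 = folded flat over the case, 1.6 = upright above the hinge end, 1.9 = leaning outwards on its stop. Slight friction and a weak spring (0.05 N m/rad towards 1.6 rad): let go flat but not tucked, the flap rises to some 0.8 rad; under 2 N at the ridge holds it down
- flap (a joint): how far the flap is pushed out along its own length, away from the pin, m: 0 = drawn back, 0.018 = fully out (stop). Stays where left (friction 1.5 N). Folded flat, its edge is 6 mm short of the lip when drawn back and 12 mm beneath it when fully out; if out more than 6 mm before it is down, it lands on top of the lip
- flap_ridge (a point): top middle of the flap's thumb ridge, on the face uppermost when folded: a bar across the flap, 80 mm wide, 5 mm thick, 8 mm tall, 80 mm from the pin when drawn back; it moves with the flap. This point is 10 mm off the plate's mid-plane, 63 mm above the bench when flat
- flap_edge (a point): middle of the flap's free edge (mid-thickness), 128 mm from the pin when drawn back. The flap is a white plate 4 mm thick and 104 mm wide; folded flat, its upper face is 55 mm above the bench
- jar_a: closed glass jar with a white lid, 68 mm diameter, 100 mm tall, 0.35 kg; a bystander, not to be disturbed; origin at the centre of its underside, z up
- jar_b: closed glass jar with a white lid, 68 mm diameter, 100 mm tall, 0.35 kg; a bystander, not to be disturbed; origin at the centre of its underside, z up
- foil_tray: open shallow aluminium tray, 160 (x) x 110 (y) x 40 mm high, 0.25 kg; a bystander, not to be disturbed; origin at the centre of its underside, z up

How it is judged:
By the outcome, as a careful person would: the job done as asked, in the order asked, and still so for the second after the job is handed in, with the robot touching nothing.
It also fails if it takes over 40 s, if anything falls off the work surface, if the arm or the gripper's body presses on something with over 40 N, if the wrist force passes 120 N, or if a joint passes its speed limit or range.

### The arm

A 6-joint arm with a two-finger parallel gripper is mounted at the origin on the work surface. World frame = base frame: x ahead of the robot, y to its left, z up, the work surface at z = 0. Lengths are in m, angles in rad, forces in N, time in s.
With the tool pointing down it reaches from about 0.375 to 0.975 m from the base axis. Payload 3.8 kg.
Tool frame: the origin (TCP) lies midway between the tips of the shut fingers; the grasp point (between the pads) lies 19 mm behind it; z points along the fingers, y is the line along which they close (so a half turn about z gives the same grasp; the last joint's range is limited). The gripper opens to 85 mm and grips with 20 to 120 N. Pads are 22 mm wide; open, the fingers measure 114 mm over their backs; the gripper's body (76 mm by 85 mm) begins 54 mm behind the grasp point. The pads swing forward as they close: fully open they stand 13 mm farther back than shut.
Start: joints at [-1.334, 0.264, 1.604, -0, 1.274, -0.037], TCP at [0.183, -0.65, 0.231] pointing down, gripper open.
Joint ranges: [-2.63, 2.63], [-0.94, 2.18], [0.31, 2.57], [-1.31, 4.45], [0, 2.66], [-2.55, 2.55]. Speed limits (rad/s): [2.57, 2.57, 3.14, 3.14, 3.14, 3.14].

### API

Orientations are given as a rotation vector (axis times angle).
In Python, from workcell import status, read_camera, workorder, masks_of gives the robot as it stands.
- The arm moves only by the tool drive_tool, never from a script. Its argument "rows" is a list of rows, each a list of 7 numbers: the turn, a rotation vector about the tool's x, y, z in degrees, then the shift along the tool's x, y, z in m, then the opening, from 0 (shut) to 1 (fully open). In form: [[ax, ay, az, tx, ty, tz, claw], ...]. A call has 1 to 8 rows; each row shifts and turns the commanded pose from where the row before left it, along the tool's axes as they then stand; what a row does not reach is not made up. A row lasts 1/12 s, in which the tool goes at most 41.7 mm and 7.16 degrees, less where a joint would pass 70% of its speed; a pose out of reach is approached as far as the arm can. A call is refused whole if a number of a shift passes 0.0417 or a number of a turn 7.16, either way. A call with a gripper value outside its range is refused whole. The fingers move at their own pace and stop on an object; "force" is the grip in N (left out, the last holds). Time passes only in rows, so rows that do not move let the fingers close. It gives the time, the measured TCP pose, the force, the opening and the grip force at its end, in the units of the state.
- status.read_state(): the state, without advancing time (a new reading comes with each control period).
- read_camera(name): name is "scene" or "side" or "wrist"; returns a dict with "color" (420x560x3 uint8, red, green, blue), "intrinsics" (3x3 intrinsics, pixels), "world_from_camera" (4x4, takes a point from camera to world coordinates); the wrist camera has in their place "mount" (4x4, takes a point from camera to tool coordinates, whose origin is the TCP and whose axes are the flange's). Camera axes: x right, y up, looking along -z (the intrinsics and any distortion apply to the point x, -y, -z); pixel columns grow to the right and rows downward; lengths in m; the calibration is good to about 2 mm. The wrist camera is an equidistant fisheye: a pixel r from the principal point sees the ray r / f radians off the axis. A picture is of the moment at which its call begins: read the wrist's pose just before it. There is no depth.
- workorder.finish_job(): hands the job in; it is judged then, once.
Trained networks look in a picture, given as the dict that the camera call returned (one of the last four; its "shot" number tells which), for a name from the list of things; names that differ only in an ending like _2 or _b are one class to them, and where a whole thing is asked for, a point or a joint stands for the part that bears it (a point fixed in the world has none). Each returns a list of dicts, best first, with "score" (0 to 1); they miss things now and then, are a little off and sometimes report something else, mostly with a low value. They report only what shows in the picture. A call takes as long as a camera call.
- masks_of(picture, name): "mask" (420x560 bool, what is visible of it) and "bbox" ([left, top, right, bottom] in pixels, round what is visible of it).
The state is a dict: "time": time; "q": joint angles; "joint_vel": joint speeds; "joint_torque": joint torques, N m; "tool_pos": TCP position; "tcp_rot": TCP orientation; "wrist_force": force on the tool from outside, world axes, zero at the start; "torque": the same for the moment, N m; "width": opening from 0.0 (shut) to 1.0 (fully open); "grip_force": force on a finger pad.
Only numpy, scipy, OpenCV 4.12 (cv2) and the standard library are available. Lean on these libraries where they do the work, as an engineer would, in place of code of your own. Each camera call takes 0.05 s, during which the arm holds its last target. There are 200 camera calls.

## Working session

There is one attempt and no reset: what is moved stays moved. The work goes in short steps, Python scripts to look and compute and a tool call to move; the robot and the scene stay as the last step left them, time stands still between calls to the robot, and variables do not carry over. Pictures are saved under pics/ and viewed, at most 10 in all, crops included, and the job is handed in when it is done.

Besides the shell and the picture viewer there is one more tool, called after "Emit:" as name(argument=value, ...) on one line, values as JSON. drive_tool: Moves the arm, as the interface text tells. Its arguments: {"type":"object","properties":{"rows":{"type":"array"},"force":{"type":"number"}},"required":["rows"]}

```bash
mkdir -p pics; cat > h.py <<'E'
import numpy as np,cv2
from workcell import status, read_camera, workorder, masks_of
def save(p,n): cv2.imwrite(f'pics/{n}.png',p['color'][:,:,::-1])
def ray(p,uv):
    K=p['intrinsics'];T=p['world_from_camera']
    d=np.linalg.inv(K)@np.array([uv[0],uv[1],1.]);d=np.array([d[0],-d[1],-d[2]])
    return T[:3,3],T[:3,:3]@d
def atz(p,uv,z):
    o,d=ray(p,uv);return o+d*(z-o[2])/d[2]
def proj(p,X):
    T=p['world_from_camera'];c=T[:3,:3].T@(np.atleast_2d(X)-T[:3,3]).T
    u=p['intrinsics']@np.array([c[0],-c[1],-c[2]]);return (u[:2]/u[2]).T
E
python3 - <<'E'
from h import *
ims=[]
for n in('scene','side'):
    p=read_camera(n);ims.append(p['color']);print(n,p['world_from_camera'].round(3).tolist(),p['intrinsics'].tolist())
    save(p,n+'0')
    for k in('case','flap','flap_ridge','jar_a','foil_tray'):
        for m in masks_of(p,k)[:3]: print(k,round(m['score'],2),np.round(m['bbox']),m['mask'].sum())
print(status.read_state())
E
```

```text
scene [[0.74, -0.463, 0.488, 1.055], [0.673, 0.509, -0.538, -0.405], [0.001, 0.726, 0.688, 0.735], [0.0, 0.0, 0.0, 1.0]] [[495.6264978353103, 0.0, 280.3784482242173], [0.0, 495.6264978353103, 213.59614478077577], [0.0, 0.0, 1.0]]
case 0.88 [106. 178. 208. 325.] 8692
flap 0.9 [114. 179. 177. 242.] 2486
flap_ridge 0.55 [112. 180. 179. 238.] 2601
jar_a 0.89 [ 22. 267.  80. 336.] 2658
jar_a 0.89 [178. 301. 228. 371.] 2626
foil_tray 0.6 [226. 217. 310. 298.] 4685
foil_tray 0.48 [179. 303. 227. 374.] 2628
side [[-0.859, 0.258, -0.442, 0.185], [-0.512, -0.446, 0.734, 0.759], [-0.008, 0.857, 0.515, 0.531], [0.0, 0.0, 0.0, 1.0]] [[396.68274890434054, 0.0, 275.0896039367724], [0.0, 396.68274890434054, 209.5117222827005], [0.0, 0.0, 1.0]]
case 0.72 [347. 144. 384. 204.] 1663
case 0.68 [307. 144. 383. 224.] 4014
flap 0.87 [349. 145. 386. 196.] 1433
flap_ridge 0.9 [353. 142. 383. 198.] 1440
jar_a 0.53 [306. 142. 384. 226.] 3930
foil_tray 0.76 [243. 188. 318. 244.] 2519
foil_tray 0.68 [348. 142. 385. 199.] 1490
foil_tray 0.57 [308. 143. 384. 226.] 3908
{'time': 0.6, 'q': array([-1.33386654e+00,  2.63880669e-01,  1.60395299e+00, -4.21682174e-05,
        1.27374448e+00, -3.68973962e-02]), 'joint_vel': array([ 7.51872248e-04, -4.45646972e-04, -4.85200615e-05,  4.44946219e-04,
       -9.74091614e-04,  9.40926088e-04]), 'joint_torque': array([ 2.42860924e-04, -5.14634085e+01, -3.67455804e+01, -3.88522579e-06,
        1.21724912e-03,  1.34299978e-05]), 'tool_pos': array([ 0.18251936, -0.64985868,  0.23131819]), 'tcp_rot': array([ 3.11217258e+00,  4.28800871e-01, -6.07433066e-05]), 'wrist_force': array([0.42901765, 0.34136868, 0.66289453]), 'torque': array([-0.060581  , -0.01496571, -0.02542781]), 'grip_force': 0.0, 'width': 0.9994850890249093}
```

View pics/scene0.png

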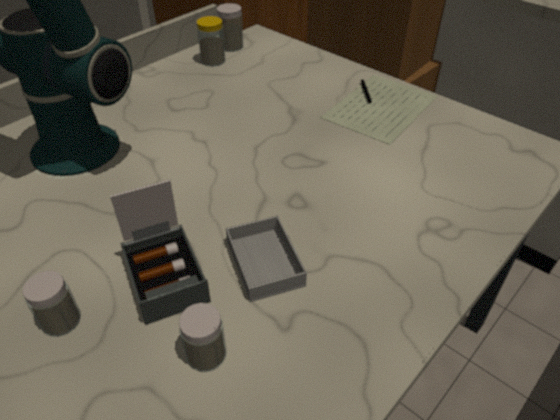

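View pics/side0.png

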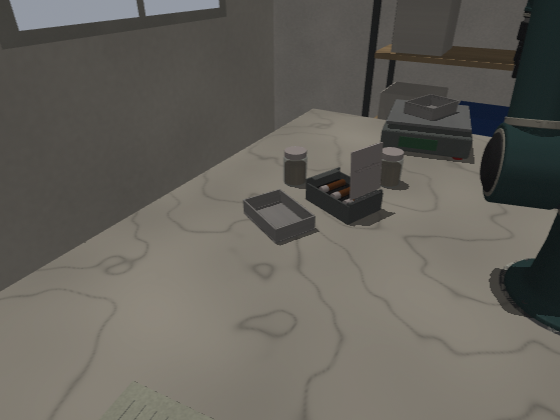

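The scene view shows the case around (165,265) with its flap standing at the robot-side hinge end (145,210). The lip end faces (180,305), with jars at (50,300) and (203,335) and the tray at (265,257). The side view agrees: flap at (367,172), vials visible. I'll fit the case pose to the masks.

```bash
cat >> h.py <<'E'
def Rz(a): c,s=np.cos(a),np.sin(a);return np.array([[c,-s,0],[s,c,0],[0,0,1.]])
def case_pts(x,y,yaw,P): return np.asarray(P)@Rz(yaw).T+[x,y,0]
def box(x0,x1,y0,y1,z0,z1): return np.array([[a,b,c] for a in(x0,x1) for b in(y0,y1) for c in(z0,z1)])
def flapP(th,d,r0=0.0,r1=.128,w=.052,n0=-.002,n1=.002):
    B=box(r0+d,r1+d,-w,w,n0,n1);c,s=np.cos(th),np.sin(th)
    return np.c_[-.074+B[:,0]*c-B[:,2]*s,B[:,1],.053+B[:,0]*s+B[:,2]*c]
def fill(p,parts,s=4):
    im=np.zeros((420*s//1,560*s),np.uint8)
    for P in parts:
        u=proj(p,P);cv2.fillConvexPoly(im,cv2.convexHull(np.round((u+.5)*s*16).astype(np.int32)),255,cv2.LINE_8,4)
    return cv2.resize(im,(560,420),interpolation=cv2.INTER_AREA)/255.
E
cat > fit.py <<'E'
from h import *
from scipy.optimize import minimize
ps=[read_camera('scene'),read_camera('side')]
obs=[]
for p,i in zip(ps,(0,1)):
    ms=masks_of(p,'case');f=masks_of(p,'flap')[0]['mask']
    c=max(ms,key=lambda m:m['mask'].sum())['mask']
    obs.append((c|f,f))
def cost(v):
    x,y,yaw,th,d=v*np.array([1,1,1,1,.01]);J=0
    for p,(c,f) in zip(ps,obs):
        F=[case_pts(x,y,yaw,flapP(th,d))]
        C=F+[case_pts(x,y,yaw,box(-.08,.08,-.06,.06,0,.05)),case_pts(x,y,yaw,box(.077,.08,-.06,.06,0,.062))]
        J+=np.abs(fill(p,C)-c).sum()+np.abs(fill(p,F)-f).sum()
    return J
p=ps[0];c0=atz(p,(165,275),.03);best=None
for yaw in np.radians([-60,-40,-20,0,20,-80]):
    v0=np.array([c0[0],c0[1],yaw,1.6,0.5])
    S=np.vstack([v0,v0+np.diag([.03,.03,.3,.2,.5])])
    r=minimize(cost,v0,method='Nelder-Mead',options=dict(initial_simplex=S,maxfev=400,xatol=1e-4,fatol=.5))
    print(np.degrees(yaw),r.fun,r.x.round(4))
    if best is None or r.fun<best.fun: best=r
x,y,yaw,th,d=best.x;d*=.01
np.save('pose.npy',[x,y,yaw,th,d])
for p,(c,f),n in zip(ps,obs,('s','d')):
    im=cv2.resize(p['color'][:,:,::-1],None,fx=4,fy=4,interpolation=cv2.INTER_CUBIC)
    B=[case_pts(x,y,yaw,box(-.08,.08,-.06,.06,0,.05)),case_pts(x,y,yaw,flapP(th,d)),case_pts(x,y,yaw,flapP(th,d,.0775,.0825,.04,.002,.010))]
    for b in B:
        u=(proj(p,b)+.5)*4
        for i in range(8):
            for j in range(i):
                if bin(i^j).count('1')==1: cv2.line(im,*[tuple(map(int,u[k])) for k in(i,j)],(0,255,0),1)
    c=proj(p,[[x,y,.06]])[0]*4
    a,b=int(c[0]-300),int(c[1]-280);cv2.imwrite(f'pics/fit_{n}.png',np.clip(im[b:b+560,a:a+600]*1.6,0,255).astype(np.uint8))
p=ps[0]
for k in('jar_a','foil_tray'):
    for m in masks_of(p,k)[:2]:
        l,t,r,b=m['bbox'];print(k,m['score'],atz(p,((l+r)/2,(t+b)/2),.05 if k=='jar_a' else .02))
E
python3 fit.py
```

```text
Traceback (most recent call last):
  File "fit.py", line 7, in <module>
    c=max(ms,key=lambda m:m['mask'].sum())['mask']
      ~~~^^^^^^^^^^^^^^^^^^^^^^^^^^^^^^^^^
ValueError: max() iterable argument is empty
```

```bash
python3 - <<'E'
s=open('fit.py').read()
s=s.replace("ps=[read_camera('scene'),read_camera('side')]\nobs=[]\nfor p,i in zip(ps,(0,1)):\n    ms=masks_of(p,'case');f=masks_of(p,'flap')[0]['mask']\n","""ps=[];obs=[]
for n in('scene','side'):
    for _ in range(6):
        p=read_camera(n);ms=masks_of(p,'case');f=masks_of(p,'flap')
        if ms and f and max(m['mask'].sum() for m in ms)>3000: break
    f=f[0]['mask'];ps.append(p)
""")
open('fit.py','w').write(s)
E
time python3 fit.py
```

```text
-59.99999999999999 1115.4627450980392 [ 0.4982 -0.1102 -0.3981  1.4505  0.4419]
-40.0 1120.6823529411765 [ 0.4983 -0.1101 -0.3938  1.4379  0.6433]
-20.0 1116.043137254902 [ 0.4985 -0.1103 -0.3964  1.4459  0.5934]
0.0 1249.3529411764705 [ 0.4975 -0.1101 -0.3943  1.4094  1.0682]
20.0 1466.3019607843137 [ 0.4963 -0.1097 -0.3903  1.3757  1.4751]
-80.0 2209.270588235294 [ 0.4972 -0.1109 -0.4286  1.539  -0.705 ]
jar_a 0.7 [ 0.432364   -0.29292119  0.05      ]
jar_a 0.6 [ 0.66963619 -0.16582943  0.05      ]
foil_tray 0.67 [0.61373629 0.04462183 0.02      ]
real	0m23.225s
user	0m38.662s
sys	0m7.123s
```

View pics/fit_s.png

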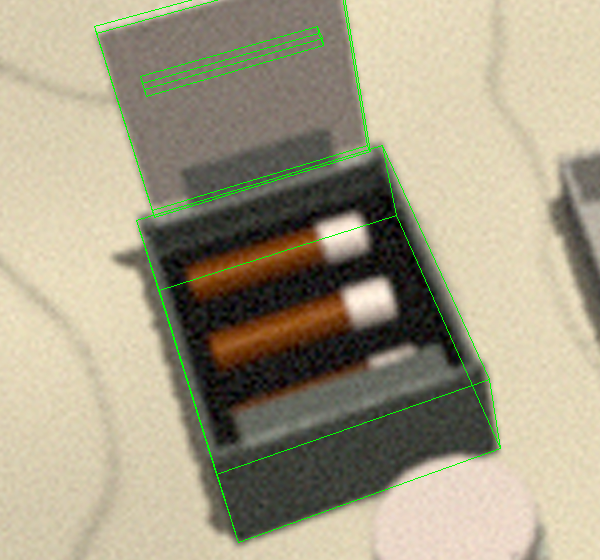

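View pics/fit_d.png

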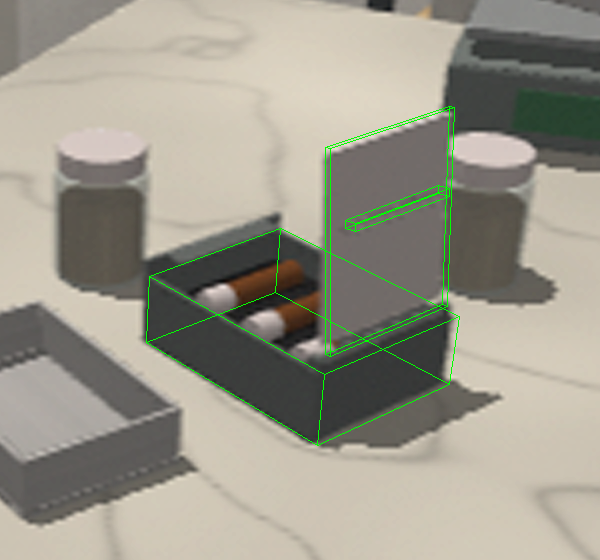

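The fit overlays the case and flap outlines within a pixel or so. In the scene crop the flap's top edge is at (95–345, 0–30) and the lip strip is near (345,395). The ridge is on the far, robot side. The case is at (0.498, -0.110) with yaw -22.7°, the flap is about 1.45 rad up, and it may be about 5 mm out. Next I'll approach the space behind the flap.

Emit:
drive_tool(rows=[[0, 0, 0, 0.028, -0.028, -0.005, 0], [0, 0, 0, 0.028, -0.028, -0.005, 0], [0, 0, 0, 0.028, -0.028, -0.005, 0], [0, 0, 0, 0.028, -0.028, -0.005, 0], [0, 0, 0, 0.028, -0.028, -0.005, 0], [0, 0, 0, 0.028, -0.028, -0.005, 0], [0, 0, 0, 0.028, -0.028, 0, 0], [0, 0, 0, 0.02, -0.02, 0, 0]])

```text
time: 1.97
tool_pos: [0.3333, -0.381, 0.2621]
tcp_rot: [3.112, 0.43, 0.002]
wrist_force: [0.6, -0.5, -1.0]
width: 0.003
grip_force: 0.0
```

Emit:
drive_tool(rows=[[0, 0, 6.4, 0, 0, 0, 0], [0, 0, 6.4, 0, 0, 0, 0], [0, 0, 6.4, 0, 0, 0, 0], [0, 0, 6.4, 0, 0, 0, 0], [0, 0, 6.4, 0, 0, 0, 0], [0, 0, 6.4, 0, 0, 0, 0], [0, 0, 0, 0, 0, 0, 0]])

```text
time: 2.55
tool_pos: [0.3321, -0.3835, 0.2615]
tcp_rot: [3.079, -0.623, 0.0]
wrist_force: [0.7, -0.5, -0.5]
width: -0.0
grip_force: 0.0
```

```bash
cat >> h.py <<'E'
from scipy.spatial.transform import Rotation as Rn
def tip():
    s=status.read_state();x,y,yaw,th,d=np.load('pose.npy')
    R=Rn.from_rotvec(s['tcp_rot']).as_matrix();ax=Rz(yaw).T@R
    pc=Rz(yaw).T@(s['tool_pos']-[x,y,0])
    print('t',round(s['time'],2),'tip case mm',(pc*1e3).round(1),'toolx',ax[:,0].round(3),'z',ax[:,2].round(3),'F case',(Rz(yaw).T@s['wrist_force']).round(2),'q',s['q'].round(2),'w',round(s['width'],2))
    return pc,ax
E
python3 -c "
from h import *
pc,ax=tip();print((ax.T@(np.array([-.112,0,.25])-pc)).round(4))"
```

```text
t 2.55 tip case mm [ -47.1 -316.2  261.5] toolx [ 1.    -0.001  0.   ] z [ 0. -0. -1.] F case [ 0.84 -0.15 -0.55] q [-0.91 -0.08  1.92 -0.    1.3   1.06] w -0.0
[-0.0651 -0.3162  0.0114]
```

Emit:
drive_tool(rows=[[0, 0, 0, -0.008, -0.0395, 0, 0], [0, 0, 0, -0.008, -0.0395, 0, 0], [0, 0, 0, -0.008, -0.0395, 0, 0], [0, 0, 0, -0.008, -0.0395, 0, 0], [0, 0, 0, -0.008, -0.0395, 0, 0], [0, 0, 0, -0.008, -0.0395, 0, 0], [0, 0, 0, -0.008, -0.0395, 0, 0], [0, 0, 0, -0.008, -0.0395, 0, 0]])

```text
time: 3.22
tool_pos: [0.395, -0.0655, 0.2617]
tcp_rot: [3.081, -0.614, 0.002]
wrist_force: [0.6, 0.1, -1.2]
width: 0.002
grip_force: 0.0
```

```bash
python3 - <<'E'
from h import *
tip();s=status.read_state()
p=read_camera('wrist');save(p,'w1');print(p['mount'].round(3).tolist(),p['intrinsics'].tolist())
E
```

```text
t 3.22 tip case mm [-112.4    1.2  261.7] toolx [1.    0.005 0.001] z [ 0.001  0.    -1.   ] F case [ 0.49  0.35 -1.19] q [-0.23 -0.3   2.1   0.    1.34  1.74] w 0.0
[[0.0, 0.965, 0.262, 0.066], [1.0, -0.0, 0.0, 0.001], [0.001, 0.262, -0.965, -0.143], [0.0, 0.0, 0.0, 1.0]] [[325.19226210127806, 0.0, 281.9885704450484], [0.0, 325.19226210127806, 209.73535643377133], [0.0, 0.0, 1.0]]
```

View pics/w1.png

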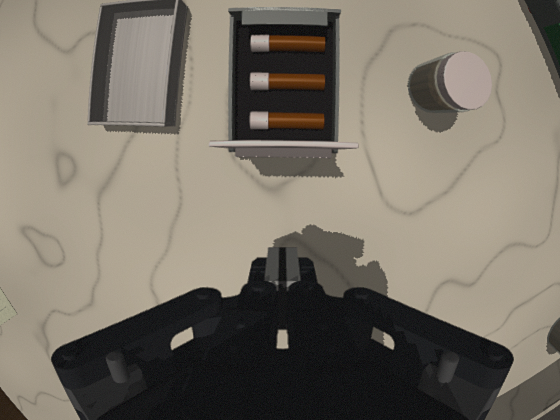

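The wrist view shows the flap's top edge at row 144 (cols 210–358), square to the tool and centred within about 1–2 mm. The shut fingertips at (282,265) are behind it with room to spare. I'll descend behind the flap and fold it, with contact at r ≈ 100 mm.

Emit:
drive_tool(rows=[[0, 0, 0, 0, 0, 0.036, 0], [0, 0, 0, 0, 0, 0.036, 0], [0, 0, 0, 0, 0, 0.036, 0], [0, 0, 0, 0.008, 0, 0, 0], [0, 0, 0, 0.008, 0, 0, 0], [0, 0, 0, 0.008, 0, 0, 0], [0, 0, 0, 0.008, 0, 0, 0], [0, 0, 0, 0, 0, 0, 0]])

```text
time: 3.93
tool_pos: [0.429, -0.0814, 0.1567]
tcp_rot: [3.08, -0.619, 0.011]
wrist_force: [-0.0, -0.7, 0.8]
width: 0.002
grip_force: 0.0
```

Emit:
drive_tool(rows=[[0, 0, 0, 0.008, 0, 0.001, 0], [0, 0, 0, 0.008, 0, 0.002, 0], [0, 0, 0, 0.008, 0, 0.002, 0], [0, 0, 0, 0.007, 0, 0.002, 0], [0, 0, 0, 0.007, 0, 0.003, 0], [0, 0, 0, 0.007, 0, 0.003, 0], [0, 0, 0, 0.007, 0, 0.004, 0], [0, 0, 0, 0.006, 0, 0.004, 0]])

```text
time: 4.6
tool_pos: [0.4786, -0.1023, 0.1317]
tcp_rot: [3.08, -0.619, -0.001]
wrist_force: [0.7, 0.0, -0.2]
width: 0.004
grip_force: 0.2
```

```bash
python3 -c "
from h import *
tip()"
```

```text
t 4.6 tip case mm [-21.1  -0.3 131.7] toolx [ 1.     0.002 -0.   ] z [-0. -0. -1.] F case [ 0.65  0.28 -0.2 ] q [-0.26 -0.    2.1  -0.    1.05  1.71] w 0.0
```

Emit:
drive_tool(rows=[[0, 0, 0, 0.005, 0, 0.005, 0], [0, 0, 0, 0.005, 0, 0.005, 0], [0, 0, 0, 0.005, 0, 0.005, 0], [0, 0, 0, 0, 0, 0, 0], [0, 0, 0, -0.005, 0, -0.02, 0], [0, 0, 0, -0.02, 0, -0.035, 0], [0, 0, 0, -0.035, 0, -0.02, 0], [0, 0, 0, 0, 0, 0, 0]])

```text
time: 5.27
tool_pos: [0.4355, -0.0838, 0.197]
tcp_rot: [-3.08, 0.618, -0.008]
wrist_force: [-0.1, 0.8, -0.6]
width: -0.002
grip_force: 0.0
```

```bash
python3 - <<'E'
from h import *
tip()
a=read_camera('side');b=read_camera('wrist')
im=cv2.resize(a['color'][100:260,250:450],None,fx=3,fy=3,interpolation=cv2.INTER_CUBIC)
im=np.hstack([cv2.resize(im[:,:,:],(400,320)),b['color'][0:320,120:480]])
cv2.imwrite('pics/c2.png',np.clip(im[:,:,::-1].astype(float)*1.3,0,255).astype(np.uint8))
E
```

```text
t 5.27 tip case mm [-6.80e+01  1.00e-01  1.97e+02] toolx [1.    0.002 0.005] z [ 0.005  0.001 -1.   ] F case [-0.38  0.73 -0.55] q [-0.25 -0.16  2.12  0.    1.18  1.72] w -0.0
```

View pics/c2.png

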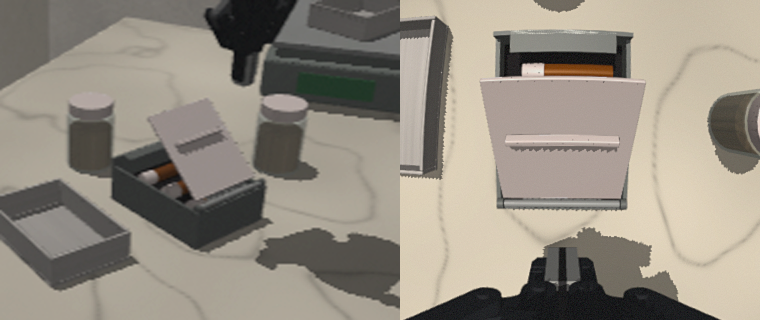

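The wrist view shows the flap resting at about 0.8–0.9 rad. Its free edge is at combined row 79, the ridge at rows 135–148 and the pin at row 203. I'll take sub-pixel rows to work out how far the flap is out.

```bash
python3 - <<'E'
from h import *
s=status.read_state();b=read_camera('wrist');g=b['color'].astype(float).mean(2)
for c0 in(262,285,308):
    pr=g[:,c0-5:c0+6].mean(1);print(c0,[(r,int(pr[r])) for r in list(range(28,56,1))+list(range(72,84))+list(range(130,152))+list(range(192,212))])
x,y,yaw,_,_=np.load('pose.npy')
R=Rn.from_rotvec(s['tcp_rot']).as_matrix();M=b['mount'];K=b['intrinsics']
def wproj(P):
    w=case_pts(x,y,yaw,np.atleast_2d(P));t=(w-s['tool_pos'])@R;c=(t-M[:3,3])@M[:3,:3]
    v=np.c_[c[:,0],-c[:,1],-c[:,2]];rho=np.hypot(v[:,0],v[:,1]);a=np.arctan2(rho,v[:,2])
    return K[:2,2]+K[0,0]*(a/rho)[:,None]*v[:,:2]
print('case: lip edge bottom/top, wall outer top, rim -x',wproj([[.06,0,.059],[.06,0,.062],[.08,0,.062],[-.08,0,.05],[.06,.045,.062],[.06,-.045,.062]]).round(1).tolist())
for th in(.75,.8,.85,.9,.95):
  for d in(0,.006,.012):
    def q(r,n): return wproj([[-.074+r*np.cos(th)-n*np.sin(th),0,.053+r*np.sin(th)+n*np.cos(th)]])[0,1]
    print(th,d,'edge bot/top',round(q(.128+d,-.002),1),round(q(.128+d,.002),1),'ridge far/near top, near base',round(q(.0825+d,.01),1),round(q(.0775+d,.01),1),round(q(.0775+d,.002),1))
E
```

```text
262 [(28, 154), (29, 141), (30, 115), (31, 141), (32, 150), (33, 120), (34, 104), (35, 105), (36, 106), (37, 106), (38, 106), (39, 106), (40, 106), (41, 106), (42, 107), (43, 106), (44, 107), (45, 107), (46, 107), (47, 107), (48, 108), (49, 109), (50, 102), (51, 56), (52, 20), (53, 14), (54, 18), (55, 18), (72, 130), (73, 120), (74, 115), (75, 119), (76, 137), (77, 152), (78, 173), (79, 149), (80, 120), (81, 121), (82, 122), (83, 123), (130, 124), (131, 124), (132, 123), (133, 123), (134, 132), (135, 152), (136, 148), (137, 148), (138, 149), (139, 149), (140, 152), (141, 170), (142, 151), (143, 126), (144, 124), (145, 121), (146, 81), (147, 75), (148, 78), (149, 89), (150, 103), (151, 122), (192, 124), (193, 124), (194, 124), (195, 124), (196, 125), (197, 126), (198, 92), (199, 81), (200, 87), (201, 103), (202, 117), (203, 144), (204, 135), (205, 116), (206, 101), (207, 76), (208, 79), (209, 99), (210, 147), (211, 157)]
285 [(28, 152), (29, 136), (30, 110), (31, 129), (32, 128), (33, 107), (34, 104), (35, 105), (36, 105), (37, 105), (38, 106), (39, 105), (40, 105), (41, 105), (42, 10
[... 2353 characters left out ...]
ge far/near top, near base 164.0 168.1 158.5
0.85 0.006 edge bot/top 95.0 99.9 ridge far/near top, near base 158.8 163.1 153.4
0.85 0.012 edge bot/top 87.1 92.0 ridge far/near top, near base 153.3 157.9 148.0
0.9 0 edge bot/top 110.4 115.8 ridge far/near top, near base 169.6 173.4 163.3
0.9 0.006 edge bot/top 103.4 108.8 ridge far/near top, near base 164.9 168.8 158.6
0.9 0.012 edge bot/top 95.9 101.4 ridge far/near top, near base 159.9 164.1 153.7
0.95 0 edge bot/top 119.2 125.1 ridge far/near top, near base 175.5 178.8 168.3
0.95 0.006 edge bot/top 112.6 118.5 ridge far/near top, near base 171.3 174.8 164.0
0.95 0.012 edge bot/top 105.6 111.6 ridge far/near top, near base 166.9 170.6 159.6
```

```bash
cat > wfit.py <<'E'
from h import *
from scipy.optimize import least_squares
s=status.read_state();b=read_camera('wrist');g=cv2.GaussianBlur(b['color'].astype(np.float32).mean(2),(0,0),.7)
x,y,yaw,_,_=np.load('pose.npy')
R=Rn.from_rotvec(s['tcp_rot']).as_matrix();M=b['mount'];K=b['intrinsics']
def wproj(P,off):
    w=case_pts(x,y,yaw,np.atleast_2d(P)+[off[0],off[1],0]);t=(w-s['tool_pos'])@R;c=(t-M[:3,3])@M[:3,:3]
    v=np.c_[c[:,0],-c[:,1],-c[:,2]];rho=np.hypot(v[:,0],v[:,1]);a=np.arctan2(rho,v[:,2])
    return K[:2,2]+K[0,0]*(a/rho)[:,None]*v[:,:2]
def colx(row,lo,hi):
    d=np.abs(np.diff(g[row-1:row+2].mean(0)));i=lo+np.argmax(d[lo:hi]);return i+1.
f=lambda r,yy,n:('f',r,yy,n)
el,er=colx(83,190,215),colx(83,352,380)
print('edge cols',el,er,'ridge cols',colx(138,215,232),colx(138,330,350))
def pt(k,th,d):
    if k[0]=='c': return k[1:]
    r=k[1]+d;return [-.074+r*np.cos(th)-k[3]*np.sin(th),k[2],.053+r*np.sin(th)+k[3]*np.cos(th)]
obs=[(('c',.06,0,.062),1,51.3),(('c',-.08,0,.05),1,210.),(f(.128,0,-.002),1,76.),(f(.128,0,.002),1,79.9),
(f(.0825,0,.002),1,135.2),(f(.0825,0,.010),1,141.),(f(.0775,0,.010),1,146.2),
(f(.1255,.052,.002),0,el),(f(.1255,-.052,.002),0,er),(f(.082,.04,.008),0,colx(138,215,232)),(f(.082,-.04,.008),0,colx(138,330,350))]
def res(v): return [wproj(pt(k,v[0],v[1]*.01),v[2:]*.01)[0,i]-o for k,i,o in obs]
r=least_squares(res,[.75,.5,0,0],loss='soft_l1',x_scale=.1);C=np.linalg.inv(r.jac.T@r.jac)
print(r.x.round(3),np.sqrt(np.diag(C)).round(3),np.round(res(r.x),1))
E
python3 wfit.py
```

```text
edge cols 198.0 367.0 ridge cols 225.0 339.0
[ 0.684  0.16   0.181 -0.072] [0.014 0.124 0.07  0.046] [-0.5  0.2 -0.3 -0.9 -0.4  1.5  1.6  0.4 -0.6 -0.8  1.2]
```

The fit gives a flap angle of 0.68 rad and about 1.6 mm out, so it will land short of the lip. Next I'll come down on the hinge side of the ridge.

Emit:
drive_tool(rows=[[0, 0, 0, 0.009, 0, 0.029, 0], [0, 0, 0, 0.009, 0, 0.029, 0], [0, 0, 0, 0.009, 0, 0.029, 0], [0, 0, 0, 0.004, 0, 0.016, 0], [0, 0, 0, 0.006, 0, 0.009, 0], [0, 0, 0, 0.006, 0, 0.011, 0], [0, 0, 0, 0.003, 0, 0.009, 0], [0, 0, 0, 0.001, 0, 0.006, 0]])

```text
time: 6.13
tool_pos: [0.4801, -0.103, 0.0531]
tcp_rot: [-3.08, 0.619, 0.003]
wrist_force: [-1.8, 0.5, 18.5]
width: -0.0
grip_force: 9.5
```

Emit:
drive_tool(rows=[[0, 0, 0, 0, 0, 0, 0], [0, 0, 0, 0, 0, 0, 0]])

```text
time: 6.3
tool_pos: [0.4812, -0.1035, 0.0549]
tcp_rot: [3.08, -0.618, 0.003]
wrist_force: [0.6, -1.1, 1.2]
width: -0.007
grip_force: 0.9
```

```bash
python3 -c "
from h import *
tip()"
```

```text
t 6.3 tip case mm [-18.2  -0.3  54.9] toolx [1.    0.002 0.002] z [ 0.002 -0.    -1.   ] F case [ 1.02 -0.78  1.2 ] q [-0.26  0.1   2.15 -0.    0.89  1.71] w -0.01
```

Emit:
drive_tool(rows=[[0, 0, 0, 0, 0, 0.001, 0], [0, 0, 0, 0.003, 0, 0, 0], [0, 0, 0, 0.003, 0, 0, 0], [0, 0, 0, 0.003, 0, 0, 0], [0, 0, 0, 0, 0, 0, 0]])

```text
time: 6.72
tool_pos: [0.4895, -0.1069, 0.0544]
tcp_rot: [3.08, -0.618, 0.004]
wrist_force: [-1.7, -0.7, 5.3]
width: -0.006
grip_force: 2.7
```

```bash
python3 - <<'E'
from h import *
tip();b=read_camera('wrist')
cv2.imwrite('pics/w3.png',np.clip(cv2.resize(b['color'][20:240,160:420],None,fx=2.5,fy=2.5)[:,:,::-1]*1.3,0,255).astype(np.uint8))
E
```

```text
t 6.72 tip case mm [-9.3 -0.3 54.4] toolx [1.    0.002 0.002] z [ 0.002 -0.    -1.   ] F case [-1.26 -1.3   5.27] q [-0.26  0.12  2.13 -0.    0.89  1.7 ] w -0.01
```

View pics/w3.png

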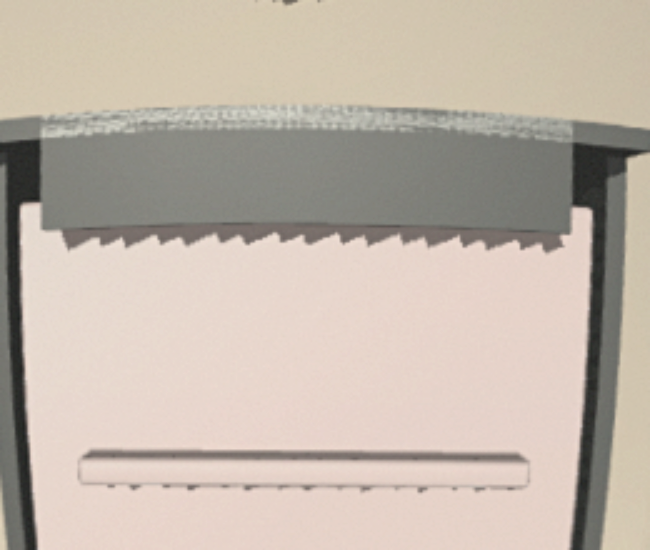

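The wrist crop shows the flap flat. Its corners at (25,205) and (590,208) are about 5 mm under the lip, whose edge is at row 230, and the ridge is at row 470. I'll keep pushing while holding it down.

Emit:
drive_tool(rows=[[0, 0, 0, 0.003, 0, 0, 0], [0, 0, 0, 0.003, 0, 0, 0], [0, 0, 0, 0.003, 0, 0, 0], [0, 0, 0, 0.003, 0, 0, 0], [0, 0, 0, 0.003, 0, 0, 0], [0, 0, 0, 0.003, 0, 0, 0], [0, 0, 0, 0, 0, 0, 0]])

```text
time: 7.35
tool_pos: [0.5045, -0.113, 0.0538]
tcp_rot: [-3.08, 0.619, 0.002]
wrist_force: [-3.2, 1.6, 6.5]
width: -0.003
grip_force: 3.3
```

```bash
python3 - <<'E'
from h import *
tip();b=read_camera('wrist')
cv2.imwrite('pics/w4.png',np.clip(cv2.resize(b['color'][20:240,160:420],None,fx=2.5,fy=2.5)[:,:,::-1]*1.3,0,255).astype(np.uint8))
E
```

```text
t 7.35 tip case mm [ 6.9 -0.1 53.8] toolx [ 1.     0.002 -0.001] z [-0.001  0.    -1.   ] F case [-3.6   0.19  6.54] q [-0.27  0.15  2.1   0.    0.89  1.7 ] w -0.0
```

View pics/w4.png

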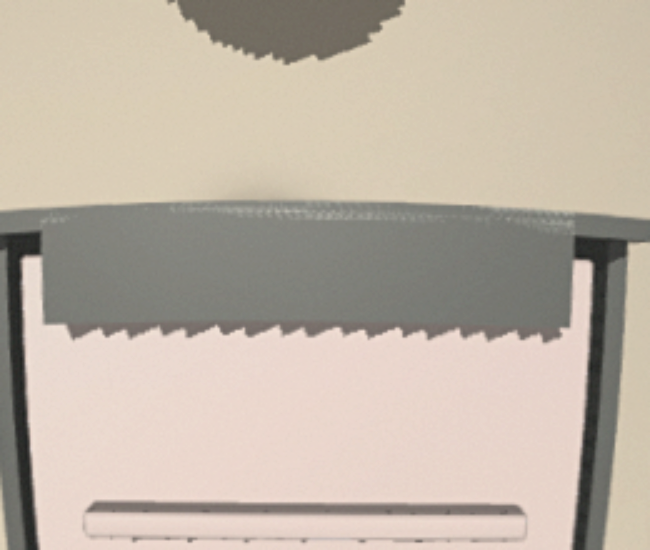

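The flap corners are now at row 257 and the lip edge at row 325, with the lip spanning about 110 px for 20 mm. That puts the flap about 12 mm beneath the lip, which is fully out. I'll let go straight up and check.

Emit:
drive_tool(rows=[[0, 0, 0, 0, 0, -0.003, 0], [0, 0, 0, 0, 0, -0.01, 0], [0, 0, 0, 0, 0, -0.03, 0], [0, 0, 0, 0, 0, -0.04, 0], [0, 0, 0, 0, 0, -0.04, 0], [0, 0, 0, 0, 0, -0.04, 0], [0, 0, 0, 0, 0, 0, 0], [0, 0, 0, 0, 0, 0, 0]])

```text
time: 8.07
tool_pos: [0.5074, -0.1139, 0.2209]
tcp_rot: [3.08, -0.618, 0.014]
wrist_force: [-0.5, -0.4, 0.2]
width: -0.002
grip_force: 0.0
```

```bash
python3 - <<'E'
from h import *
tip();b=read_camera('wrist');a=read_camera('side');x,y,yaw,_,_=np.load('pose.npy')
sa=a['color'][100:260,250:450].copy()
im=np.hstack([cv2.resize(sa,(400,320),interpolation=cv2.INTER_CUBIC),b['color'][0:320,90:490]])
for P in box(-.08,.08,-.06,.06,0,.05):
    u=(proj(a,case_pts(x,y,yaw,[P]))[0]-[250,100]+.5)*2;cv2.circle(im,tuple(map(int,u)),2,(0,255,0),-1)
cv2.imwrite('pics/end.png',np.clip(im[:,:,::-1]*1.2,0,255).astype(np.uint8))
E
```

```text
t 8.07 tip case mm [9.900e+00 2.000e-01 2.209e+02] toolx [1.    0.002 0.009] z [ 0.009  0.001 -1.   ] F case [-0.34 -0.6   0.24] q [-0.27 -0.03  1.95  0.    1.21  1.7 ] w -0.0
```

View pics/end.png

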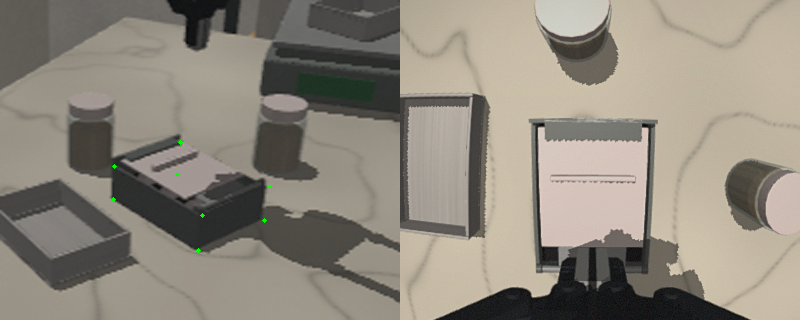

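The final view shows the flap flat with its edge under the lip: corners at (540,127), lip edge at row 140. The case is still on its original corners, and the jars and tray haven't moved. The gripper is clear, so I'm handing in.

```bash
python3 -c "
from h import *
print(workorder.finish_job())"
```

```text
the job is handed in; nothing more can be done
None
```

The case is closed and the job handed in after about 8 s: the flap stayed flat when released, its edge about 12 mm under the lip, with the case, jars and tray unmoved and the arm clear; friction under the fingertips pushed it at least part of the way, and I didn't confirm contact with the ridge.

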